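# Carry a run of dilution flasks to the spectrometer rack in order

## Robot

A 7-joint arm with a two-finger parallel gripper is mounted at the origin on the work surface. World frame = base frame: x ahead of the robot, y to its left, z up, the work surface at z = 0. Lengths are in m, angles in rad, forces in N, time in s.
With the tool pointing down it reaches from about 0.4 to 0.85 m from the base axis. Payload 4.5 kg.
Tool frame: the origin (TCP) lies at the very end of the fingers, on their centre line; the grasp point (between the pads) lies 19 mm behind it (env.grip_depth is the distance from the TCP to the grasp point, in m); z points along the fingers, y is the direction in which the jaws open and shut (so a half turn about z gives the same grasp; the last joint's range is limited). The gripper opens to 85 mm and grips with 20 to 120 N. Pads are 22 mm wide; open, the fingers measure 114 mm over their backs; the gripper's body (76 mm by 85 mm) begins 54 mm behind the grasp point. The pads swing forward as they close: fully open they stand 13 mm farther back than shut.
Start: joints at [1.351, 0.689, -0.195, 1.565, 0.157, 0.902, -0.215], TCP at [0.157, -0.605, 0.231] pointing down, gripper open.
Joint ranges: [-3.01, 3.01], [-0.46, 2.08], [-1.47, 1.51], [0.13, 2.56], [-1, 4.14], [0.04, 2.09], [-2.66, 2.66]. Speed limits (rad/s): [2.57, 2.57, 3.14, 3.14, 3.14, 3.14, 3.14].

## Interface

Orientations are given as a unit quaternion [w, x, y, z].
In Python, from workcell import readout, optics, env gives the robot as it stands. The module is installed in compiled form; this text tells all that it offers.
- The arm moves only by the tool arm_command, never from a script. Its argument "targets" is one flat list of numbers, 6 for each row, row after row: the shift along the tool's x, y, z in cm, then the turn, a rotation vector about the tool's x, y, z in degrees. A call has 1 to 10 rows; each row is the pose to reach, as a shift and turn from the pose commanded when the call began, along the tool's axes at that moment; what a row does not reach only later rows make up. A row lasts 1/10 s, in which the tool goes at most 50 mm and 8.59 degrees, less where a joint would pass 70% of its speed; a pose out of reach is approached as far as the arm can. A call with a gripper value outside its range is refused whole. "grip" is the opening, from 0 (shut) to 1 (fully open), set as the call begins (left out, the last holds). The fingers move at their own pace and stop on an object; the grip force is fixed at half the most. Time passes only in rows, so rows that repeat a pose let the fingers close. It gives the time, the measured TCP pose, the force and the opening at its end, in the units of the state.
- readout.observe(): the state, without advancing time (a new reading comes with each control period).
- optics.camera(name): name is "scene" or "top"; returns a dict with "image" (400x640x3 uint8, blue, green, red), "depth" (400x640 float32, m along the optical axis (not along the pixel's ray), 0 where there is no reading), "fx", "fy", "cx", "cy" (pixels), "R" (3x3) and "t" (3): a world point X has camera coordinates R X + t. Camera axes: x right, y down, z forward; pixel columns grow to the right and rows downward; lengths in m; the calibration is good to about 2 mm. A picture is of the moment at which its call begins.
- env.job_done(): hands the job in, once; it reports no verdict.
Trained networks look in the newest picture that a camera, given by its name, has taken for a name from the list of things; names that differ only in an ending like _2 or _b are one class to them, and where a whole thing is asked for, a point or a joint stands for the part that bears it (a point fixed in the world has none). Each returns a list of dicts, best first, with "score" (0 to 1); they miss things now and then, are a little off and sometimes report something else, mostly with a low value. They report only what shows in the picture. A call takes as long as a camera call. They do not tell look-alikes from the thing itself.
- optics.masks_of(camera, target): "mask" (400x640 bool, what is visible of it).
- optics.tip_of(camera, target): "location" ([x, y, z] in m, in the coordinates of the camera as it stood for that picture, good to about 4 mm: a listed point, or the origin of a listed thing).
The state is a dict: "t": time; "joint_pos": joint angles; "joint_vel": joint speeds; "effort": joint torques, N m; "eef_pos": TCP position; "ee_rot": TCP orientation; "ft_force": force on the tool from outside, world axes, zero at the start; "ft_torque": the same for the moment, N m; "finger_gap": opening from 0.0 (shut) to 1.0 (fully open).
Only numpy, scipy, OpenCV 4.12 (cv2) and the standard library are available. Lean on these libraries where they do the work, as an engineer would, in place of code of your own. Each camera call takes 0.05 s, during which the arm holds its last target. There are 200 camera calls.

## Task

Move the four capped flasks one by one from the blue tray into the empty orange rack for the spectrometer, one per cell, in the same order: the flask first from the blue tray's white end goes first from the orange rack's white end, and so on to the fourth. Set each one down gently and upright on the floor of its cell, and leave the stock bottles standing in the blue tray.

Things in the scene. Friction and masses are not known exactly. Their poses are not given: they have to be found in the camera images.
- flask_red_mid (a point): loose white plastic flask with a red cap, upright, 45 g, 112 mm tall, round. Point: on its axis, 56 mm above its flat foot (diameter 28); z up. Bulb diameter 40 (up to 42 mm high), neck diameter 12 from 42 to 92 mm, cap diameter 20 from 92 to 112 mm above the foot. Best taken by the cap, so the hand stays above the neighbours, which stand 66 mm away; open the fingers only partly
- flask_yellow_mid (a point): loose white plastic flask with a yellow cap, upright, 45 g, 112 mm tall, round. Point: on its axis, 56 mm above its flat foot (diameter 28); z up. Bulb diameter 40 (up to 42 mm high), neck diameter 12 from 42 to 92 mm, cap diameter 20 from 92 to 112 mm above the foot. Best taken by the cap, so the hand stays above the neighbours, which stand 66 mm away; open the fingers only partly
- flask_green_mid (a point): loose white plastic flask with a green cap, upright, 45 g, 112 mm tall, round. Point: on its axis, 56 mm above its flat foot (diameter 28); z up. Bulb diameter 40 (up to 42 mm high), neck diameter 12 from 42 to 92 mm, cap diameter 20 from 92 to 112 mm above the foot. Best taken by the cap, so the hand stays above the neighbours, which stand 66 mm away; open the fingers only partly
- flask_violet_mid (a point): loose white plastic flask with a violet cap, upright, 45 g, 112 mm tall, round. Point: on its axis, 56 mm above its flat foot (diameter 28); z up. Bulb diameter 40 (up to 42 mm high), neck diameter 12 from 42 to 92 mm, cap diameter 20 from 92 to 112 mm above the foot. Best taken by the cap, so the hand stays above the neighbours, which stand 66 mm away; open the fingers only partly
- stock_red_mid (a point): loose white round stock bottle with a red cap, 34 mm diameter, 68 mm tall, in the blue tray beside the flask of the same colour. It stays there. Point: on its axis, 34 mm above its foot
- stock_yellow_mid (a point): loose white round stock bottle with a yellow cap, 34 mm diameter, 68 mm tall, in the blue tray beside the flask of the same colour. It stays there. Point: on its axis, 34 mm above its foot
- stock_green_mid (a point): loose white round stock bottle with a green cap, 34 mm diameter, 68 mm tall, in the blue tray beside the flask of the same colour. It stays there. Point: on its axis, 34 mm above its foot
- stock_violet_mid (a point): loose white round stock bottle with a violet cap, 34 mm diameter, 68 mm tall, in the blue tray beside the flask of the same colour. It stays there. Point: on its axis, 34 mm above its foot
- tray: blue tray, fixed, two rows of four cells. Origin: centre of its underside, z up. Cells 62 mm square, centres y = +99, +33, -33, -99 mm; flasks at x = -33, stock bottles at x = +33 mm. Floor 4 mm thick, walls 30 mm high; 136 (x) by 324 mm (y) over the lugs. End lugs 40 mm high: white at the +y end, blue at the other. Places count from the white end: first at y = +99
- rack: orange rack, fixed, empty, one row of four cells. Origin: centre of its underside, z up. Cells 62 mm square, centres x = 0, y = +99, +33, -33, -99 mm. Floor 4 mm thick, walls 30 mm high; 70 by 324 mm. End lugs 40 mm high: white at the +y end, orange at the other; first place y = +99. May be turned any way. Other things on the bench are clear of it and under 75 mm tall
Not all that is in view belongs to the job. Leave any pink look-alike of the part that bears flask_green_mid alone.

How it is judged:
At the end, for the whole second after the job is handed in: Each flask stands in the orange cell whose number from the white end is its own starting number in the blue tray: within 13 mm of the cell centre each way, foot on the floor (4 mm), within 0.15 rad of upright, released, at rest. Stock bottles upright, within 30 mm of their start (((y of stock_red_mid in the frame of tray between 0.074 and 0.124 m and y of flask_red_mid in the frame of rack between 0.086 and 0.112 m) or (y of stock_red_mid in the frame of tray between 0.008 and 0.058 m and y of flask_red_mid in the frame of rack between 0.02 and 0.046 m) or (y of stock_red_mid in the frame of tray between -0.058 and -0.008 m and y of flask_red_mid in the frame of rack between -0.046 and -0.02 m) or (y of stock_red_mid in the frame of tray between -0.124 and -0.074 m and y of flask_red_mid in the frame of rack between -0.112 and -0.086 m)) and x of flask_red_mid in the frame of rack between -0.013 and 0.013 m and z of flask_red_mid in the frame of rack between 0.056 and 0.065 m and angle between each of flask_red_mid, flask_yellow_mid, flask_green_mid, flask_violet_mid's own z axis and vertical below 0.15 rad and linear speed of each of flask_red, flask_yellow, flask_green, flask_violet below 0.02 m/s and angle between each of stock_red_mid, stock_yellow_mid, stock_green_mid, stock_violet_mid's own z axis and vertical below 0.2 rad and distance of each of stock_red_mid, stock_yellow_mid, stock_green_mid, stock_violet_mid from where it was at the start of the episode below 0.03 m and ((y of stock_yellow_mid in the frame of tray between 0.074 and 0.124 m and y of flask_yellow_mid in the frame of rack between 0.086 and 0.112 m) or (y of stock_yellow_mid in the frame of tray between 0.008 and 0.058 m and y of flask_yellow_mid in the frame of rack between 0.02 and 0.046 m) or (y of stock_yellow_mid in the frame of tray between -0.058 and -0.008 m and y of flask_yellow_mid in the frame of rack between -0.046 and -0.02 m) or (y of stock_yellow_mid in the frame of tray between -0.124 and -0.074 m and y of flask_yellow_mid in the frame of rack between -0.112 and -0.086 m)) and x of flask_yellow_mid in the frame of rack between -0.013 and 0.013 m and z of flask_yellow_mid in the frame of rack between 0.056 and 0.065 m and ((y of stock_green_mid in the frame of tray between 0.074 and 0.124 m and y of flask_green_mid in the frame of rack between 0.086 and 0.112 m) or (y of stock_green_mid in the frame of tray between 0.008 and 0.058 m and y of flask_green_mid in the frame of rack between 0.02 and 0.046 m) or (y of stock_green_mid in the frame of tray between -0.058 and -0.008 m and y of flask_green_mid in the frame of rack between -0.046 and -0.02 m) or (y of stock_green_mid in the frame of tray between -0.124 and -0.074 m and y of flask_green_mid in the frame of rack between -0.112 and -0.086 m)) and x of flask_green_mid in the frame of rack between -0.013 and 0.013 m and z of flask_green_mid in the frame of rack between 0.056 and 0.065 m and ((y of stock_violet_mid in the frame of tray between 0.074 and 0.124 m and y of flask_violet_mid in the frame of rack between 0.086 and 0.112 m) or (y of stock_violet_mid in the frame of tray between 0.008 and 0.058 m and y of flask_violet_mid in the frame of rack between 0.02 and 0.046 m) or (y of stock_violet_mid in the frame of tray between -0.058 and -0.008 m and y of flask_violet_mid in the frame of rack between -0.046 and -0.02 m) or (y of stock_violet_mid in the frame of tray between -0.124 and -0.074 m and y of flask_violet_mid in the frame of rack between -0.112 and -0.086 m)) and x of flask_violet_mid in the frame of rack between -0.013 and 0.013 m and z of flask_violet_mid in the frame of rack between 0.056 and 0.065 m); the robot touches nothing.
It fails at once if a stock bottle is tipped over or lifted from its cell (distance of any of stock_red_mid, stock_yellow_mid, stock_green_mid, stock_violet_mid from where it was at the start of the episode above 0.03 m or angle between any of stock_red_mid, stock_yellow_mid, stock_green_mid, stock_violet_mid's own z axis and vertical above 0.5 rad).
It fails at once if a flask is tipped over (angle between any of flask_red_mid, flask_yellow_mid, flask_green_mid, flask_violet_mid's own z axis and vertical above 0.7 rad).
It fails at once if a flask is dropped (falls freely more than about 25 mm) ((linear speed of flask_red above 0.7 m/s and contact force between the fingers and flask_red below 0.05 N) or (linear speed of flask_yellow above 0.7 m/s and contact force between the fingers and flask_yellow below 0.05 N) or (linear speed of flask_green above 0.7 m/s and contact force between the fingers and flask_green below 0.05 N) or (linear speed of flask_violet above 0.7 m/s and contact force between the fingers and flask_violet below 0.05 N)).
It also fails if it takes over 99 s, if anything falls off the work surface, if the arm or the gripper's body presses on something with over 40 N, if the wrist force passes 120 N, or if a joint passes its speed limit or range.

## Working session

There is one attempt and no reset: what is moved stays moved. The work goes in short steps, Python scripts to look and compute and a tool call to move; the robot and the scene stay as the last step left them, time stands still between calls to the robot, and variables do not carry over. Pictures are saved under pics/ and viewed, about 12 in all and at most 16, crops included, and the job is handed in when it is done.

Besides the shell and the picture viewer there is one more tool, called after "Emit:" as name(argument=value, ...) on one line, values as JSON. arm_command: Moves the arm, as the interface text tells. Its arguments: {"type":"object","properties":{"targets":{"type":"array","items":{"type":"number"}},"grip":{"type":"number"}},"required":["targets"]}

```bash
mkdir -p pics
cat > h.py <<'E'
import numpy as np, cv2
from workcell import readout, optics, env
def world(c,p): return c["R"].T@(np.asarray(p)-c["t"])
def px(c,X):
    p=c["R"]@np.asarray(X)+c["t"]; return (round(c["fx"]*p[0]/p[2]+c["cx"]),round(c["fy"]*p[1]/p[2]+c["cy"]))
E
python3 - <<'E'
from h import *
s=readout.observe();print(s)
for n in("scene","top"):
    c=optics.camera(n);cv2.imwrite(f"pics/{n}0.png",c["image"])
    print(n,(-c["R"].T@c["t"]).round(3),c["R"].round(2).tolist())
    for k in["tray","rack"]+[a+b+"_mid" for a in("flask_","stock_") for b in("red","yellow","green","violet")]:
        for d in optics.tip_of(n,k)[:3]:
            w=world(c,d["location"]);print(k,round(d["score"],2),w.round(3),px(c,w))
E
```

```text
{'t': 0.0, 'joint_pos': array([ 1.35078385,  0.68998597, -0.19448876,  1.56637037,  0.15727355,
        0.9025473 , -0.21510988]), 'joint_vel': array([-6.40183004e-05,  1.05560519e-03,  4.18238550e-04, -2.12467920e-04,
        1.02846160e-03, -7.31140202e-04, -9.36861767e-04]), 'effort': array([-4.34869698e-04, -5.39626765e+01, -1.26660090e+00, -1.58548236e+01,
        9.11613082e-03,  9.61047277e-03,  1.43391594e-05]), 'eef_pos': array([ 0.1567038 , -0.60433388,  0.23047518]), 'ee_rot': array([-9.42149778e-04,  9.91955095e-01,  1.26586588e-01, -1.92330514e-04]), 'ft_force': array([-0.19981913,  0.46994904, -0.70663267]), 'ft_torque': array([-0.00544301,  0.04253295, -0.03743708]), 'finger_gap': 0.9949065428078965}
scene [ 1.127 -0.574  0.775] [[0.66, 0.75, 0.0], [0.47, -0.41, -0.79], [-0.59, 0.52, -0.62]]
tray 0.57 [ 0.498 -0.239 -0.   ] (252, 283)
rack 0.97 [0.502 0.211 0.007] (386, 203)
rack 0.17 [ 0.495 -0.125  0.063] (289, 240)
flask_red_mid 0.55 [ 0.486 -0.196  0.064] (262, 252)
flask_yellow_mid 0.55 [ 0.443 -0.319  0.059] (205, 269)
flask_green_mid 0.84 [ 0.325 -0.134  0.055] 
[... 629 characters left out ...]
ck 0.55 [ 0.5   -0.23   0.001] (401, 178)
flask_red_mid 0.53 [ 0.484 -0.199  0.062] (394, 181)
flask_yellow_mid 0.57 [ 0.433 -0.317  0.059] (441, 199)
flask_green_mid 0.71 [ 0.331 -0.132  0.054] (370, 242)
flask_green_mid 0.48 [ 0.492 -0.12   0.061] (363, 179)
flask_green_mid 0.42 [ 0.426 -0.006  0.053] (319, 206)
flask_violet_mid 0.63 [ 0.457 -0.251  0.062] (414, 191)
flask_violet_mid 0.41 [ 0.436 -0.316  0.061] (440, 198)
stock_red_mid 0.65 [ 0.539 -0.211  0.039] (395, 162)
stock_red_mid 0.35 [ 0.558 -0.142  0.038] (369, 156)
stock_yellow_mid 0.76 [ 0.499 -0.338  0.037] (444, 175)
stock_green_mid 0.55 [ 0.555 -0.143  0.04 ] (370, 157)
stock_violet_mid 0.64 [ 0.522 -0.272  0.034] (418, 168)
```

Run:
```python
import cv2
a=cv2.imread("pics/scene0.png")[150:340,160:480];b=cv2.imread("pics/top0.png")[110:280,180:480]
cv2.imwrite("pics/cs.png",cv2.resize(a,(800,475),interpolation=2));cv2.imwrite("pics/ct.png",cv2.resize(b,(800,453),interpolation=2))
```

```text
(no output)
```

View pics/cs.png

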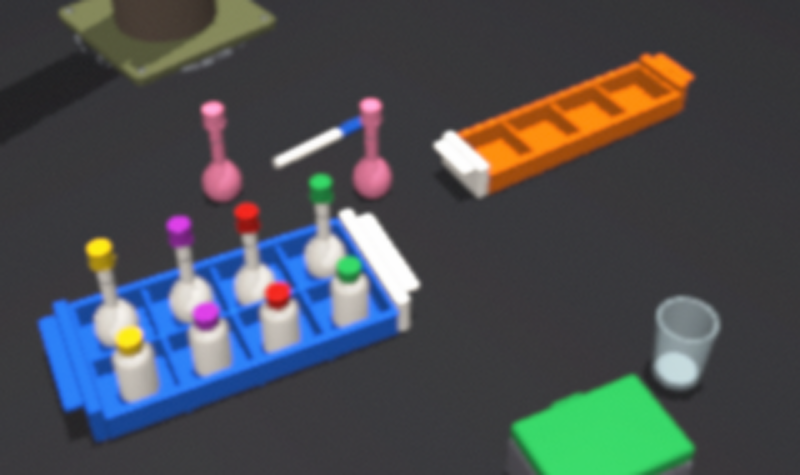

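View pics/ct.png

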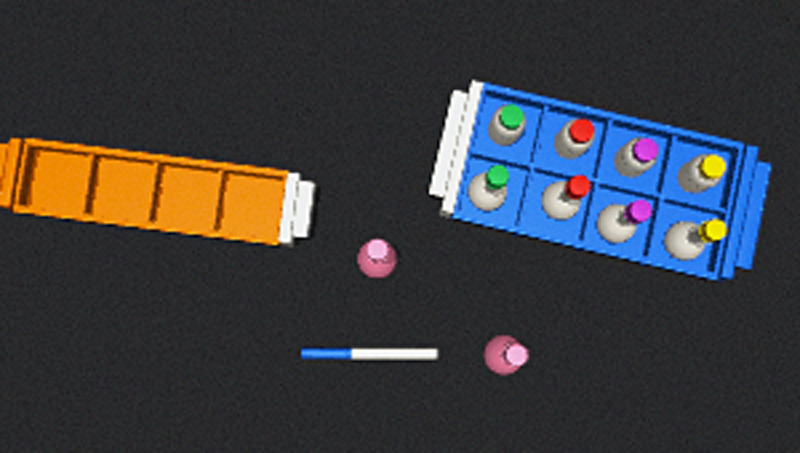

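Pictures: from the white end the blue tray holds green, red, violet, yellow. In the scene view these are flask caps at about px (288,225), (258,237), (231,243), (200,250). Possible confusions:
- **Pink look-alikes:** (246,210) and (308,209).
- **Short stock bottles:** (301,266), (271,275), (244,285), (216,296).

The orange rack's white end faces the blue tray (top view px ~(295,190)). I chose the tall flasks in the tray's robot-side row. Next I'll measure the caps and rack precisely.

```bash
cat > meas.py <<'E'
from h import *
def cloud(c):
    v,u=np.indices(c["depth"].shape);z=c["depth"].astype(float)
    P=np.stack([(u-c["cx"])/c["fx"]*z,(v-c["cy"])/c["fy"]*z,z],-1)
    return (P-c["t"])@c["R"]
def caps(c,zmin=.1,zmax=.13):
    W=cloud(c);H=cv2.cvtColor(c["image"],cv2.COLOR_BGR2HSV);h=H[...,0];o={}
    ok=(H[...,1]>130)&(H[...,2]>60)&(c["depth"]>0)&(W[...,2]>zmin)&(W[...,2]<zmax)
    for n,m in dict(green=(h>50)&(h<85),red=(h<8)|(h>172),violet=(h>135)&(h<165),yellow=(h>20)&(h<35)).items():
        q=W[ok&m]
        if len(q)<5: o[n]=None;continue
        t=q[q[:,2]>np.percentile(q[:,2],90)-.005]  # top face
        o[n]=(((t[:,:2].max(0)+t[:,:2].min(0))/2).round(4),t[:,:2].mean(0).round(4),q[:,2].max().round(3),len(t))
    return o
def boxfit(c,h0,h1,z0=.02,z1=.038):
    W=cloud(c);H=cv2.cvtColor(c["image"],cv2.COLOR_BGR2HSV);h=H[...,0]
    m=(h>=h0)&(h<=h1)&(H[...,1]>130)&(c["depth"]>0)&(W[...,2]>z0)&(W[...,2]<z1)
    q=W[m];return cv2.minAreaRect((q[:,:2]*1000).astype(np.float32)),np.median(q[:,2]),len(q)
E
python3 - <<'E'
from meas import *
for n in("top","scene"):
    c=optics.camera(n);print(n,c["fx"])
    for k,v in caps(c).items():print(k,v)
    print("rack",boxfit(c,8,18));print("tray",boxfit(c,100,120))
    for k in("rack","tray"):
        W=cloud(c)
        for d in optics.masks_of(n,k)[:2]:
            m=d["mask"]&(c["depth"]>0)&(W[...,2]>.02)&(W[...,2]<.036)
            print(k,d["score"],d["mask"].sum(),cv2.minAreaRect((W[m][:,:2]*1000).astype(np.float32)))
E
```

```text
top 394.8890815215256
green (array([ 0.4921, -0.1229]), array([ 0.4922, -0.1226]), np.float64(0.118), 46)
red (array([ 0.4797, -0.1958]), array([ 0.4802, -0.1959]), np.float64(0.119), 50)
violet (array([ 0.4666, -0.2318]), array([ 0.4564, -0.2493]), np.float64(0.118), 52)
yellow (array([ 0.4367, -0.3174]), array([ 0.4366, -0.3173]), np.float64(0.12), 51)
rack (((342.3434753417969, 102.139892578125), (654.1900024414062, 246.24937438964844), 37.26646423339844), np.float64(0.029128180999707647), 864)
tray (((495.1964416503906, -246.39630126953125), (296.1104736328125, 143.12054443359375), 74.70489501953125), np.float64(0.028350134724184937), 1453)
rack 0.9 3225 ((501.4219970703125, 213.78073120117188), (320.8501892089844, 75.95870208740234), 81.08406066894531)
rack 0.66 195 ((496.6149597167969, -324.657470703125), (30.910381317138672, 11.658611297607422), 27.269765853881836)
tray 0.69 5019 ((498.86798095703125, -232.97084045410156), (323.9473876953125, 143.12054443359375), 74.70489501953125)
scene 443.9403738196753
green (array([ 0.4937, -0.1251]), array([ 0.4938, -0.1255]), np.float64(
[... 206 characters left out ...]
195]), array([ 0.4381, -0.3198]), np.float64(0.119), 56)
rack (((-63.73455810546875, 1065.47216796875), (920.5731811523438, 2125.44189453125), 52.64252853393555), np.float64(0.028585414616605777), 1265)
tray (((-127.77227783203125, 721.6072998046875), (597.013427734375, 2548.017578125), 40.03382110595703), np.float64(0.027994242267674038), 1761)
rack 0.74 2598 ((501.4990539550781, 210.15818786621094), (318.8842468261719, 79.95880889892578), 81.53204345703125)
tray 0.94 5479 ((499.21527099609375, -233.57369995117188), (322.1741638183594, 147.60647583007812), 74.92120361328125)
tray 0.69 363 ((532.5218505859375, -207.88438415527344), (33.733707427978516, 57.567752838134766), 63.67329788208008)
```

```bash
cat > sh.py <<'E'
import sys
from h import *
from scipy.spatial.transform import Rotation as Ro
s=readout.observe();q=s["ee_rot"];R=Ro.from_quat(np.r_[q[1:],q[0]])
p=s["eef_pos"];print("t",round(s["t"],2),p.round(4),"z axis",R.apply([0,0,1]).round(4),"x",R.apply([1,0,0]).round(3),"gap",round(s["finger_gap"],3),"F",s["ft_force"].round(2),"j",s["joint_pos"].round(2))
for a in sys.argv[1:]:
    w=np.array([float(x) for x in a.split(",")]);print(a,"cm:",(R.inv().apply(w-p)*100).round(2));p=w
E
python3 sh.py .437,-.3185,.235 .437,-.3185,.085 .437,-.3185,.235 .5165,.31,.235 .5165,.31,.087
```

```text
t 1.4 [ 0.157  -0.605   0.2313] z axis [ 1.e-04 -1.e-04 -1.e+00] x [0.968 0.251 0.   ] gap 0.994 F [ 0.12 -0.1   0.4 ] j [ 1.35  0.69 -0.19  1.57  0.16  0.9  -0.22]
.437,-.3185,.235 cm: [ 34.3  -20.7   -0.37]
.437,-.3185,.085 cm: [-0. -0. 15.]
.437,-.3185,.235 cm: [  0.   0. -15.]
.5165,.31,.235 cm: [ 2.348e+01 -5.884e+01 -1.000e-02]
.5165,.31,.087 cm: [-0.  -0.  14.8]
```

Emit:
arm_command(targets=[4, -2.4, 0, 0, 0, 0, 8, -4.8, 0, 0, 0, 0, 12, -7.2, 0, 0, 0, 0, 16, -9.6, 0, 0, 0, 0, 20, -12, 0, 0, 0, 0, 24, -14.4, 0, 0, 0, 0, 28, -16.8, 0, 0, 0, 0, 32, -19.2, 0, 0, 0, 0, 34.3, -20.6, 0, 0, 0, 0, 34.3, -20.6, 0, 0, 0, 0], grip=0.5)

```text
t: 2.4
eef_pos: [0.4416, -0.3147, 0.2316]
ee_rot: [-0.001, 0.991, 0.131, 0.002]
ft_force: [0.7, 0.5, -0.3]
finger_gap: 0.497
```

Emit:
arm_command(targets=[0, 0, 0, 0, 0, 0, 0, 0, 0, 0, 0, 0])

```text
t: 2.6
eef_pos: [0.4359, -0.3209, 0.2313]
ee_rot: [0.0, 0.992, 0.125, -0.001]
ft_force: [-0.0, 0.2, -0.3]
finger_gap: 0.502
```

```bash
python3 sh.py .437,-.3185,.235
python3 - <<'E'
from meas import *
c=optics.camera("scene");cv2.imwrite("pics/s1.png",cv2.resize(c["image"][130:330,120:340],(770,700-100)))
E
```

```text
t 2.6 [ 0.4359 -0.3209  0.2313] z axis [-0.001 -0.001 -1.   ] x [ 0.969  0.249 -0.001] gap 0.502 F [-0.03  0.16 -0.29] j [ 0.64  0.58 -0.15  1.82  0.13  0.75 -0.9 ]
.437,-.3185,.235 cm: [ 0.16 -0.21 -0.37]
```

View pics/s1.png

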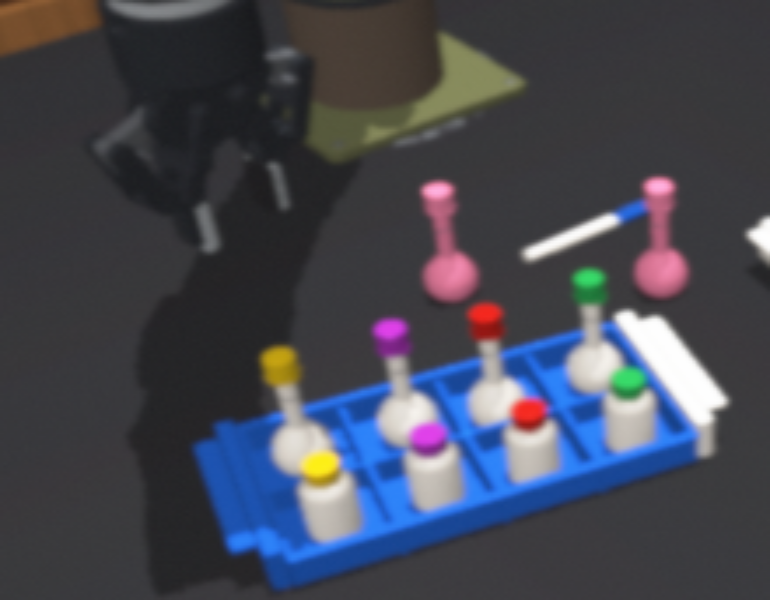

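The picture shows the fingertips, about crop (208,245)/(285,205), above the yellow cap at (280,365), with neighbours clear. Descending.

Emit:
arm_command(targets=[0, 0, 2, 0, 0, 0, 0, 0, 4, 0, 0, 0, 0, 0, 6, 0, 0, 0, 0, 0, 7, 0, 0, 0, 0, 0, 7.5, 0, 0, 0, 0, 0, 8, 0, 0, 0, 0, 0, 8, 0, 0, 0, 0, 0, 8, 0, 0, 0])

```text
t: 3.45
eef_pos: [0.4376, -0.3198, 0.1518]
ee_rot: [0.0, 0.992, 0.127, 0.0]
ft_force: [0.0, -0.3, 0.3]
finger_gap: 0.499
```

```bash
python3 sh.py .437,-.3185,.085
python3 - <<'E'
from meas import *
c=optics.camera("scene");print(px(c,[.437,-.3185,.15]))
a=c["image"][180:290,140:260];b=optics.camera("top")["image"][150:260,380:500]
cv2.imwrite("pics/s2.png",cv2.resize(np.hstack([a,b]),(800,366),interpolation=2))
E
```

```text
t 3.45 [ 0.4376 -0.3198  0.1518] z axis [ 9.e-04 -7.e-04 -1.e+00] x [0.968 0.251 0.001] gap 0.499 F [ 0.04 -0.33  0.28] j [ 0.63  0.69 -0.13  1.9   0.16  0.56 -0.93]
.437,-.3185,.085 cm: [-0.03 -0.14  6.68]
(196, 237)
```

View pics/s2.png

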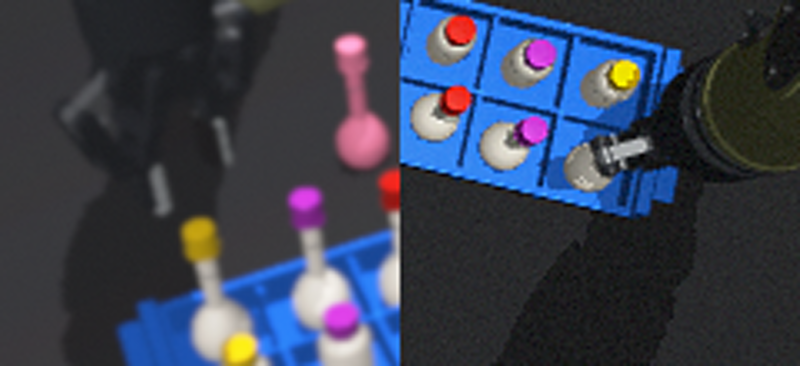

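The finger midpoint at px (199,235) agrees with the projected (196,237). Descending to the cap, closing, then lifting.

Emit:
arm_command(targets=[0, 0, 1.5, 0, 0, 0, 0, 0, 3, 0, 0, 0, 0, 0, 4.5, 0, 0, 0, 0, 0, 5.5, 0, 0, 0, 0, 0, 6.3, 0, 0, 0, 0, 0, 6.6, 0, 0, 0, 0, 0, 6.6, 0, 0, 0, 0, 0, 6.6, 0, 0, 0])

```text
t: 4.35
eef_pos: [0.4375, -0.3197, 0.0857]
ee_rot: [0.0, 0.992, 0.127, 0.0]
ft_force: [0.1, -0.4, 0.5]
finger_gap: 0.498
```

Emit:
arm_command(targets=[0, 0, 0, 0, 0, 0, 0, 0, 0, 0, 0, 0, 0, 0, 0, 0, 0, 0, 0, 0, 0, 0, 0, 0, 0, 0, 0, 0, 0, 0, 0, 0, 0, 0, 0, 0], grip=0)

```text
t: 4.95
eef_pos: [0.4377, -0.3198, 0.0859]
ee_rot: [0.0, 0.992, 0.127, 0.0]
ft_force: [-0.2, 0.8, 5.9]
finger_gap: 0.216
```

Emit:
arm_command(targets=[0, 0, -0.5, 0, 0, 0, 0, 0, -1.5, 0, 0, 0, 0, 0, -3, 0, 0, 0, 0, 0, -5, 0, 0, 0, 0, 0, -7.5, 0, 0, 0, 0, 0, -10, 0, 0, 0, 0, 0, -12.5, 0, 0, 0, 0, 0, -14.5, 0, 0, 0, 0, 0, -15, 0, 0, 0, 0, 0, -15, 0, 0, 0])

```text
t: 5.95
eef_pos: [0.4374, -0.3196, 0.236]
ee_rot: [0.001, 0.992, 0.127, 0.001]
ft_force: [0.3, -0.2, -0.6]
finger_gap: 0.217
```

```bash
python3 sh.py .4375,-.3197,.236 .5165,.31,.236
python3 - <<'E'
from meas import *
c=optics.camera("scene")
cv2.imwrite("pics/s3.png",cv2.resize(c["image"][130:330,120:340],(660,600)))
for k in caps(c,.2,.28).items():print(k)
E
```

```text
t 5.95 [ 0.4374 -0.3196  0.236 ] z axis [ 1.3e-03 -9.0e-04 -1.0e+00] x [0.968 0.251 0.001] gap 0.217 F [ 0.25 -0.17 -0.62] j [ 0.64  0.57 -0.16  1.82  0.13  0.76 -0.9 ]
.4375,-.3197,.236 cm: [0.01 0.01 0.  ]
.5165,.31,.236 cm: [ 2.346e+01 -5.897e+01 -5.000e-02]
('green', None)
('red', None)
('violet', None)
('yellow', (array([ 0.4375, -0.317 ]), array([ 0.4381, -0.3154]), np.float64(0.273), 49))
```

View pics/s3.png

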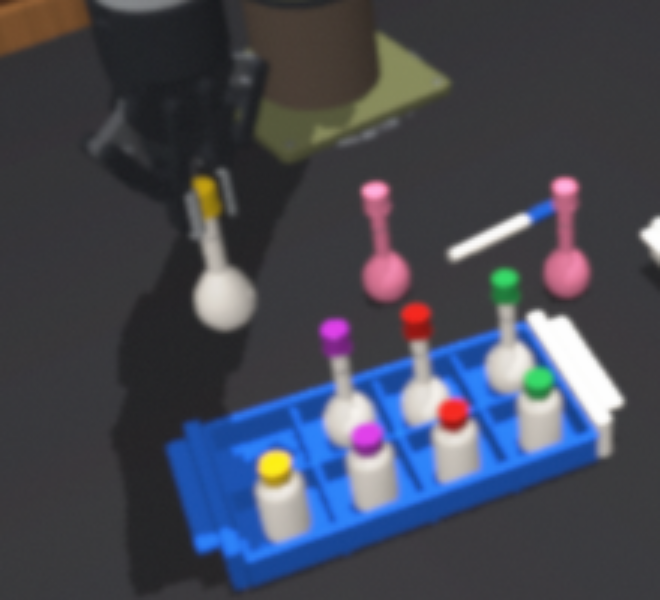

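Yellow is held upright (crop (215,250)), stock undisturbed. Carrying to cell 4.

Emit:
arm_command(targets=[0.6, -1.5, 0, 0, 0, 0, 1.6, -4, 0, 0, 0, 0, 2.8, -7, 0, 0, 0, 0, 4, -10, 0, 0, 0, 0, 5.2, -13, 0, 0, 0, 0, 6.4, -16, 0, 0, 0, 0, 7.6, -19, 0, 0, 0, 0, 8.8, -22, 0, 0, 0, 0, 10, -25, 0, 0, 0, 0, 11.2, -28, 0, 0, 0, 0])

```text
t: 7.0
eef_pos: [0.474, -0.0177, 0.2343]
ee_rot: [-0.0, 0.992, 0.127, -0.001]
ft_force: [1.0, 0.8, -0.4]
finger_gap: 0.216
```

Emit:
arm_command(targets=[1.2, -3, 0, 0, 0, 0, 2.4, -6, 0, 0, 0, 0, 3.6, -9, 0, 0, 0, 0, 4.8, -12, 0, 0, 0, 0, 6, -15, 0, 0, 0, 0, 7.2, -18, 0, 0, 0, 0, 8.4, -21, 0, 0, 0, 0, 9.6, -24, 0, 0, 0, 0, 10.8, -27, 0, 0, 0, 0, 12, -30, 0, 0, 0, 0])

```text
t: 8.0
eef_pos: [0.5141, 0.3022, 0.2338]
ee_rot: [0.0, 0.992, 0.127, -0.002]
ft_force: [0.3, -1.0, 0.2]
finger_gap: 0.214
```

Emit:
arm_command(targets=[0.2, -0.7, 0, 0, 0, 0, 0.2, -1, 0, 0, 0, 0, 0.2, -1, 0, 0, 0, 0, 0.2, -1, 0, 0, 0, 0])

```text
t: 8.4
eef_pos: [0.5154, 0.3086, 0.2349]
ee_rot: [0.001, 0.992, 0.126, -0.001]
ft_force: [0.3, 0.3, -0.8]
finger_gap: 0.216
```

```bash
python3 sh.py .5165,.31,.236
python3 - <<'E'
from meas import *
c=optics.camera("scene");t=optics.camera("top")
cv2.imwrite("pics/s4.png",cv2.resize(np.hstack([c["image"][80:240,340:500],t["image"][110:270,160:320]]),(800,400),interpolation=2))
for k in caps(c,.2,.28).items():print(k)
E
```

```text
t 8.4 [0.5154 0.3086 0.2349] z axis [-8.0e-04 -1.9e-03 -1.0e+00] x [ 0.968  0.249 -0.001] gap 0.216 F [ 0.31  0.26 -0.82] j [-0.57  0.65 -0.08  1.64  0.07  0.86 -2.  ]
.5165,.31,.236 cm: [ 0.14 -0.11 -0.11]
('green', None)
('red', None)
('violet', None)
('yellow', None)
```

View pics/s4.png

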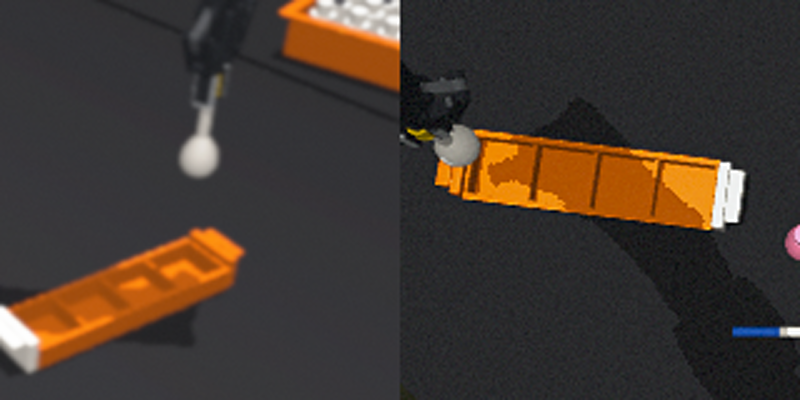

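Yellow hangs over the far end of the rack (scene crop (200,155); top crop (458,145), raised). Lowering; with a look at depth before contact.

Emit:
arm_command(targets=[0.1, -0.1, 1, 0, 0, 0, 0.1, -0.1, 3, 0, 0, 0, 0.1, -0.1, 5, 0, 0, 0, 0.1, -0.1, 7, 0, 0, 0, 0.1, -0.1, 9, 0, 0, 0, 0.1, -0.1, 10.5, 0, 0, 0, 0.1, -0.1, 11, 0, 0, 0, 0.1, -0.1, 11, 0, 0, 0])

```text
t: 9.3
eef_pos: [0.5159, 0.311, 0.1243]
ee_rot: [0.0, 0.992, 0.126, -0.001]
ft_force: [-0.0, -0.1, -0.7]
finger_gap: 0.214
```

```bash
python3 sh.py .5165,.31,.087
python3 - <<'E'
from meas import *
c=optics.camera("scene");t=optics.camera("top")
cv2.imwrite("pics/s5.png",cv2.resize(np.hstack([c["image"][110:240,370:500],t["image"][120:250,170:300]]),(800,400),interpolation=2))
E
```

```text
t 9.3 [0.5159 0.311  0.1243] z axis [-0.0015 -0.0011 -1.    ] x [ 0.968  0.251 -0.002] gap 0.214 F [-0.03 -0.07 -0.7 ] j [-0.58  0.8  -0.07  1.73  0.09  0.62 -2.02]
.5165,.31,.087 cm: [0.04 0.11 3.73]
```

View pics/s5.png

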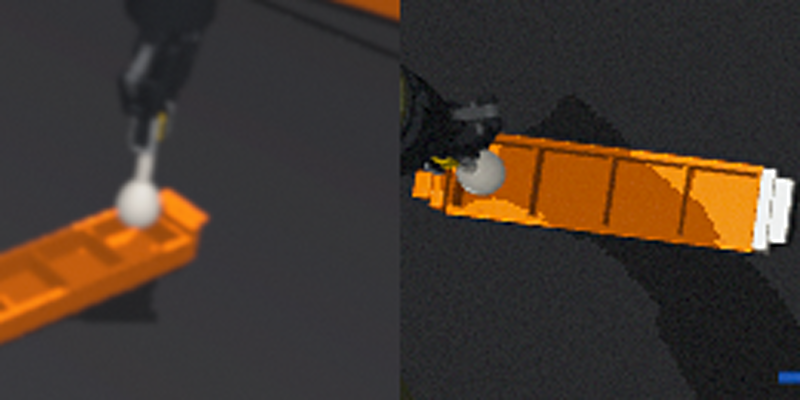

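Yellow is entering cell 4, centred. Lowering slowly, then releasing.

Emit:
arm_command(targets=[0, 0, 1, 0, 0, 0, 0, 0, 2, 0, 0, 0, 0, 0, 2.7, 0, 0, 0, 0, 0, 3.2, 0, 0, 0, 0, 0, 3.5, 0, 0, 0, 0, 0, 3.7, 0, 0, 0, 0, 0, 3.75, 0, 0, 0, 0, 0, 3.75, 0, 0, 0, 0, 0, 3.75, 0, 0, 0])

```text
t: 10.3
eef_pos: [0.5165, 0.3117, 0.088]
ee_rot: [-0.0, 0.992, 0.127, 0.0]
ft_force: [0.1, -0.4, -0.6]
finger_gap: 0.216
```

Emit:
arm_command(targets=[0, 0, 0.1, 0, 0, 0, 0, 0, 0.2, 0, 0, 0, 0, 0, 0.2, 0, 0, 0])

```text
t: 10.6
eef_pos: [0.5165, 0.3117, 0.086]
ee_rot: [-0.0, 0.992, 0.127, 0.0]
ft_force: [-0.2, -0.4, 2.1]
finger_gap: 0.213
```

Emit:
arm_command(targets=[0, 0, 0, 0, 0, 0, 0, 0, 0, 0, 0, 0, 0, 0, 0, 0, 0, 0, 0, 0, 0, 0, 0, 0], grip=0.5)

```text
t: 11.0
eef_pos: [0.5163, 0.3115, 0.0857]
ee_rot: [0.0, 0.992, 0.127, -0.0]
ft_force: [-0.3, 1.1, -0.8]
finger_gap: 0.498
```

Emit:
arm_command(targets=[0, 0, -1, 0, 0, 0, 0, 0, -3, 0, 0, 0, 0, 0, -5.5, 0, 0, 0, 0, 0, -8, 0, 0, 0, 0, 0, -10.5, 0, 0, 0, 0, 0, -13, 0, 0, 0, 0, 0, -15, 0, 0, 0, 0, 0, -15, 0, 0, 0])

```text
t: 11.8
eef_pos: [0.518, 0.3127, 0.2395]
ee_rot: [-0.002, 0.992, 0.126, 0.003]
ft_force: [0.1, 0.3, 0.6]
finger_gap: 0.499
```

```bash
python3 sh.py .457,-.2505,.236
python3 - <<'E'
from meas import *
for n in("scene","top"):
  c=optics.camera(n)
  for k in caps(c,.1,.128).items():print(k)
E
```

```text
t 11.8 [0.518  0.3127 0.2395] z axis [ 0.0058  0.0039 -1.    ] x [0.968 0.251 0.007] gap 0.499 F [0.08 0.3  0.56] j [-0.57  0.65 -0.09  1.63  0.07  0.86 -2.  ]
.457,-.2505,.236 cm: [-20.04  52.99   0.09]
('green', (array([ 0.4934, -0.1244]), array([ 0.494 , -0.1255]), np.float64(0.118), 47))
('red', (array([-0.5893, -0.291 ]), array([-0.5887, -0.2923]), np.float64(0.128), 86))
('violet', (array([ 0.457 , -0.2522]), array([ 0.4579, -0.2529]), np.float64(0.118), 50))
('yellow', (array([0.5154, 0.3106]), array([0.5165, 0.3084]), np.float64(0.119), 25))
('green', (array([ 0.4921, -0.1225]), array([ 0.4921, -0.122 ]), np.float64(0.119), 44))
('red', (array([ 0.4801, -0.1959]), array([ 0.4804, -0.1959]), np.float64(0.119), 51))
('violet', (array([ 0.4667, -0.2321]), array([ 0.4565, -0.2493]), np.float64(0.118), 50))
('yellow', (array([0.5158, 0.3134]), array([0.5153, 0.3121]), np.float64(0.119), 51))
```

Yellow stands at (0.516,0.311), cell 4. Now violet.

Emit:
arm_command(targets=[-0.8, 2, 0, 0, 0, 0, -2.2, 6, 0, 0, 0, 0, -3.8, 10, 0, 0, 0, 0, -5.3, 14, 0, 0, 0, 0, -6.8, 18, 0, 0, 0, 0, -8.3, 22, 0, 0, 0, 0, -9.8, 26, 0, 0, 0, 0, -11.3, 30, 0, 0, 0, 0, -12.8, 34, 0, 0, 0, 0, -14.3, 38, 0, 0, 0, 0])

```text
t: 12.9
eef_pos: [0.472, -0.0937, 0.2348]
ee_rot: [-0.0, 0.992, 0.127, -0.001]
ft_force: [0.6, -1.5, 0.6]
finger_gap: 0.501
```

Emit:
arm_command(targets=[-1.5, 4, 0, 0, 0, 0, -3, 8, 0, 0, 0, 0, -4.2, 11.5, 0, 0, 0, 0, -5.2, 14, 0, 0, 0, 0, -5.6, 14.9, 0, 0, 0, 0, -5.6, 14.9, 0, 0, 0, 0, -5.6, 14.9, 0, 0, 0, 0, -5.6, 14.9, 0, 0, 0, 0])

```text
t: 13.7
eef_pos: [0.457, -0.2481, 0.2356]
ee_rot: [-0.001, 0.992, 0.128, -0.0]
ft_force: [-0.1, 0.7, 0.5]
finger_gap: 0.502
```

```bash
python3 sh.py .457,-.2505,.0855
```

```text
t 13.7 [ 0.457  -0.2481  0.2356] z axis [-2.0e-04  1.3e-03 -1.0e+00] x [0.967 0.254 0.   ] gap 0.502 F [-0.12  0.75  0.51] j [ 0.51  0.55 -0.16  1.88  0.12  0.73 -1.03]
.457,-.2505,.0855 cm: [-0.06  0.25 15.01]
```

Emit:
arm_command(targets=[0, 0.1, 2, 0, 0, 0, 0, 0.1, 4, 0, 0, 0, 0, 0.1, 6, 0, 0, 0, 0, 0.1, 8, 0, 0, 0, 0, 0.1, 10, 0, 0, 0, 0, 0.1, 12, 0, 0, 0, 0, 0.1, 13.5, 0, 0, 0, 0, 0.1, 14.5, 0, 0, 0, 0, 0.1, 15, 0, 0, 0, 0, 0.1, 15, 0, 0, 0])

```text
t: 14.7
eef_pos: [0.4569, -0.2507, 0.0856]
ee_rot: [-0.0, 0.992, 0.127, -0.0]
ft_force: [0.1, -0.1, 0.3]
finger_gap: 0.498
```

Emit:
arm_command(targets=[0, 0, 0, 0, 0, 0, 0, 0, 0, 0, 0, 0, 0, 0, 0, 0, 0, 0, 0, 0, 0, 0, 0, 0, 0, 0, 0, 0, 0, 0, 0, 0, 0, 0, 0, 0], grip=0)

```text
t: 15.3
eef_pos: [0.4574, -0.2518, 0.0866]
ee_rot: [0.001, 0.992, 0.126, 0.001]
ft_force: [0.5, -0.1, 6.2]
finger_gap: 0.21
```

Emit:
arm_command(targets=[0, 0, -0.5, 0, 0, 0, 0, 0, -1.5, 0, 0, 0, 0, 0, -3, 0, 0, 0, 0, 0, -5, 0, 0, 0, 0, 0, -7.5, 0, 0, 0, 0, 0, -10, 0, 0, 0, 0, 0, -12.5, 0, 0, 0, 0, 0, -14.5, 0, 0, 0, 0, 0, -15, 0, 0, 0, 0, 0, -15, 0, 0, 0])

```text
t: 16.3
eef_pos: [0.4569, -0.2515, 0.2365]
ee_rot: [0.0, 0.992, 0.126, 0.001]
ft_force: [0.6, 0.9, -1.1]
finger_gap: 0.212
```

```bash
python3 sh.py .5065,.245,.236
python3 - <<'E'
from meas import *
c=optics.camera("scene")
cv2.imwrite("pics/s6.png",cv2.resize(c["image"][130:330,120:340],(660,600)))
print(caps(c,.2,.28)["violet"])
E
```

```text
t 16.3 [ 0.4569 -0.2515  0.2365] z axis [ 1.3e-03 -7.0e-04 -1.0e+00] x [0.968 0.251 0.001] gap 0.212 F [ 0.56  0.93 -1.07] j [ 0.51  0.55 -0.16  1.87  0.12  0.73 -1.03]
.5065,.245,.236 cm: [ 1.726e+01 -4.681e+01  2.000e-02]
(array([ 0.457 , -0.2472]), array([ 0.4586, -0.2471]), np.float64(0.269), 35)
```

View pics/s6.png

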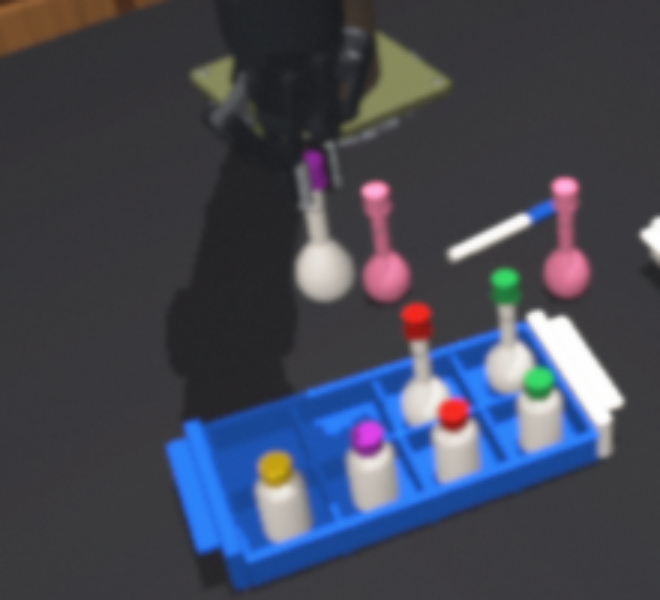

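Violet is held upright (crop (320,230)). Carrying to cell 3.

Emit:
arm_command(targets=[0.5, -1.4, 0, 0, 0, 0, 1.5, -4, 0, 0, 0, 0, 2.6, -7, 0, 0, 0, 0, 3.7, -10, 0, 0, 0, 0, 4.8, -13, 0, 0, 0, 0, 5.9, -16, 0, 0, 0, 0, 7, -19, 0, 0, 0, 0, 8.1, -22, 0, 0, 0, 0, 9.2, -25, 0, 0, 0, 0, 10.3, -28, 0, 0, 0, 0])

```text
t: 17.35
eef_pos: [0.4848, 0.048, 0.2347]
ee_rot: [-0.0, 0.992, 0.127, -0.001]
ft_force: [0.7, 0.1, 0.6]
finger_gap: 0.211
```

Emit:
arm_command(targets=[1.1, -3, 0, 0, 0, 0, 2.2, -6, 0, 0, 0, 0, 3.3, -9, 0, 0, 0, 0, 4.4, -12, 0, 0, 0, 0, 5.5, -15, 0, 0, 0, 0, 6.4, -17.5, 0, 0, 0, 0, 6.9, -18.7, 0, 0, 0, 0, 6.9, -18.8, 0, 0, 0, 0, 6.9, -18.8, 0, 0, 0, 0, 6.9, -18.8, 0, 0, 0, 0])

```text
t: 18.35
eef_pos: [0.5056, 0.2426, 0.2355]
ee_rot: [0.001, 0.992, 0.125, -0.001]
ft_force: [-0.3, -0.3, -0.2]
finger_gap: 0.215
```

```bash
python3 sh.py .5065,.245,.0865
```

```text
t 18.35 [0.5056 0.2426 0.2355] z axis [-8.e-04 -2.e-03 -1.e+00] x [ 0.969  0.249 -0.001] gap 0.215 F [-0.26 -0.27 -0.23] j [-0.47  0.6  -0.1   1.76  0.08  0.79 -1.93]
.5065,.245,.0865 cm: [ 0.16 -0.24 14.9 ]
```

Emit:
arm_command(targets=[0.1, -0.1, 1, 0, 0, 0, 0.1, -0.1, 3, 0, 0, 0, 0.1, -0.1, 5, 0, 0, 0, 0.1, -0.1, 7, 0, 0, 0, 0.1, -0.1, 9, 0, 0, 0, 0.1, -0.1, 11, 0, 0, 0, 0.1, -0.1, 12.5, 0, 0, 0, 0.1, -0.1, 13.5, 0, 0, 0, 0.1, -0.1, 14, 0, 0, 0, 0.1, -0.1, 14.2, 0, 0, 0])

```text
t: 19.35
eef_pos: [0.5065, 0.2457, 0.0934]
ee_rot: [0.0, 0.992, 0.126, -0.0]
ft_force: [-0.9, -0.1, -0.9]
finger_gap: 0.213
```

Emit:
arm_command(targets=[0, 0, 0.2, 0, 0, 0, 0, 0, 0.4, 0, 0, 0, 0, 0, 0.6, 0, 0, 0, 0, 0, 0.6, 0, 0, 0, 0, 0, 0.6, 0, 0, 0])

```text
t: 19.85
eef_pos: [0.5066, 0.2461, 0.0879]
ee_rot: [-0.0, 0.992, 0.127, 0.0]
ft_force: [0.6, 0.4, 0.2]
finger_gap: 0.208
```

Emit:
arm_command(targets=[0, 0, 0.1, 0, 0, 0, 0, 0, 0.15, 0, 0, 0, 0, 0, 0.15, 0, 0, 0])

```text
t: 20.15
eef_pos: [0.5068, 0.2462, 0.0866]
ee_rot: [-0.0, 0.992, 0.127, 0.0]
ft_force: [-0.5, -1.0, 3.9]
finger_gap: 0.212
```

Emit:
arm_command(targets=[0, 0, 0, 0, 0, 0, 0, 0, 0, 0, 0, 0, 0, 0, 0, 0, 0, 0, 0, 0, 0, 0, 0, 0], grip=0.5)

```text
t: 20.55
eef_pos: [0.5064, 0.246, 0.0861]
ee_rot: [0.0, 0.992, 0.127, -0.0]
ft_force: [0.3, 0.4, -0.5]
finger_gap: 0.5
```

Emit:
arm_command(targets=[0, 0, -1, 0, 0, 0, 0, 0, -3, 0, 0, 0, 0, 0, -5.5, 0, 0, 0, 0, 0, -8, 0, 0, 0, 0, 0, -10.5, 0, 0, 0, 0, 0, -13, 0, 0, 0, 0, 0, -14.8, 0, 0, 0, 0, 0, -14.9, 0, 0, 0, 0, 0, -14.9, 0, 0, 0])

```text
t: 21.45
eef_pos: [0.5064, 0.246, 0.2356]
ee_rot: [-0.0, 0.992, 0.127, 0.0]
ft_force: [-0.1, -0.5, -0.3]
finger_gap: 0.499
```

```bash
python3 sh.py .481,-.1965,.236
python3 - <<'E'
from meas import *
for n in("scene","top"):
  c=optics.camera(n)
  for k in caps(c,.1,.125).items():print(k)
E
```

```text
t 21.45 [0.5064 0.246  0.2356] z axis [ 6.e-04  2.e-04 -1.e+00] x [0.968 0.251 0.001] gap 0.499 F [-0.11 -0.53 -0.34] j [-0.47  0.6  -0.1   1.75  0.08  0.79 -1.93]
.481,-.1965,.236 cm: [-13.57  42.19  -0.05]
('green', (array([ 0.4932, -0.1246]), array([ 0.4937, -0.1251]), np.float64(0.118), 47))
('red', (array([-0.0545, -0.2818]), array([-0.5736, -0.2922]), np.float64(0.125), 68))
('violet', (array([0.5052, 0.2441]), array([0.5072, 0.2437]), np.float64(0.119), 29))
('yellow', (array([0.5165, 0.3081]), array([0.5171, 0.308 ]), np.float64(0.119), 29))
('green', (array([ 0.492 , -0.1228]), array([ 0.4923, -0.1224]), np.float64(0.12), 47))
('red', (array([0.492 , 0.0251]), array([ 0.4818, -0.1777]), np.float64(0.118), 49))
('violet', (array([0.5002, 0.0244]), array([0.5047, 0.2359]), np.float64(0.119), 47))
('yellow', (array([0.5128, 0.3119]), array([0.5104, 0.3108]), np.float64(0.12), 18))
```

Violet stands in cell 3. Now red.

Emit:
arm_command(targets=[-0.6, 2, 0, 0, 0, 0, -1.9, 6, 0, 0, 0, 0, -3.2, 10, 0, 0, 0, 0, -4.5, 14, 0, 0, 0, 0, -5.8, 18, 0, 0, 0, 0, -7.1, 22, 0, 0, 0, 0, -8.4, 26, 0, 0, 0, 0, -9.7, 30, 0, 0, 0, 0, -11, 34, 0, 0, 0, 0, -12, 37.5, 0, 0, 0, 0])

```text
t: 22.55
eef_pos: [0.4831, -0.1494, 0.2342]
ee_rot: [-0.0, 0.992, 0.126, -0.001]
ft_force: [0.8, -0.2, 0.8]
finger_gap: 0.499
```

Emit:
arm_command(targets=[-0.9, 2.7, 0, 0, 0, 0, -1.4, 4.2, 0, 0, 0, 0, -1.6, 4.7, 0, 0, 0, 0, -1.6, 4.7, 0, 0, 0, 0, -1.6, 4.7, 0, 0, 0, 0, -1.6, 4.7, 0, 0, 0, 0])

```text
t: 23.15
eef_pos: [0.481, -0.1949, 0.2352]
ee_rot: [-0.0, 0.992, 0.128, -0.0]
ft_force: [-0.1, 0.1, -0.2]
finger_gap: 0.5
```

```bash
python3 sh.py .481,-.1965,.0855
```

```text
t 23.15 [ 0.481  -0.1949  0.2352] z axis [-2.e-04  9.e-04 -1.e+00] x [ 0.967  0.254 -0.   ] gap 0.5 F [-0.06  0.12 -0.22] j [ 0.4   0.55 -0.15  1.88  0.12  0.73 -1.14]
.481,-.1965,.0855 cm: [-0.04  0.17 14.97]
```

Emit:
arm_command(targets=[0, 0, 2, 0, 0, 0, 0, 0, 4, 0, 0, 0, 0, 0, 6, 0, 0, 0, 0, 0, 8, 0, 0, 0, 0, 0, 10, 0, 0, 0, 0, 0, 12, 0, 0, 0, 0, 0, 13.5, 0, 0, 0, 0, 0, 14.5, 0, 0, 0, 0, 0, 15, 0, 0, 0, 0, 0, 15, 0, 0, 0])

```text
t: 24.15
eef_pos: [0.4808, -0.1961, 0.085]
ee_rot: [-0.0, 0.992, 0.127, -0.0]
ft_force: [0.1, -0.2, 0.1]
finger_gap: 0.498
```

Emit:
arm_command(targets=[0, 0, 0, 0, 0, 0, 0, 0, 0, 0, 0, 0, 0, 0, 0, 0, 0, 0, 0, 0, 0, 0, 0, 0, 0, 0, 0, 0, 0, 0, 0, 0, 0, 0, 0, 0], grip=0)

```text
t: 24.75
eef_pos: [0.4815, -0.197, 0.0861]
ee_rot: [0.001, 0.992, 0.126, 0.001]
ft_force: [0.3, -0.7, 6.9]
finger_gap: 0.214
```

Emit:
arm_command(targets=[0, 0, -0.5, 0, 0, 0, 0, 0, -1.5, 0, 0, 0, 0, 0, -3, 0, 0, 0, 0, 0, -5, 0, 0, 0, 0, 0, -7.5, 0, 0, 0, 0, 0, -10, 0, 0, 0, 0, 0, -12.5, 0, 0, 0, 0, 0, -14.5, 0, 0, 0, 0, 0, -15, 0, 0, 0, 0, 0, -15, 0, 0, 0])

```text
t: 25.75
eef_pos: [0.4809, -0.1966, 0.236]
ee_rot: [0.0, 0.992, 0.127, 0.001]
ft_force: [-0.6, 0.0, -1.8]
finger_gap: 0.22
```

```bash
python3 sh.py .4965,.1795,.236
python3 - <<'E'
from meas import *
c=optics.camera("scene")
cv2.imwrite("pics/s7.png",cv2.resize(c["image"][100:330,150:480],(800,558)))
E
```

```text
t 25.75 [ 0.4809 -0.1966  0.236 ] z axis [ 1.3e-03 -5.0e-04 -1.0e+00] x [0.968 0.251 0.001] gap 0.22 F [-0.6   0.04 -1.78] j [ 0.4   0.54 -0.16  1.88  0.12  0.73 -1.14]
.4965,.1795,.236 cm: [ 1.095e+01 -3.602e+01 -2.000e-02]
```

View pics/s7.png

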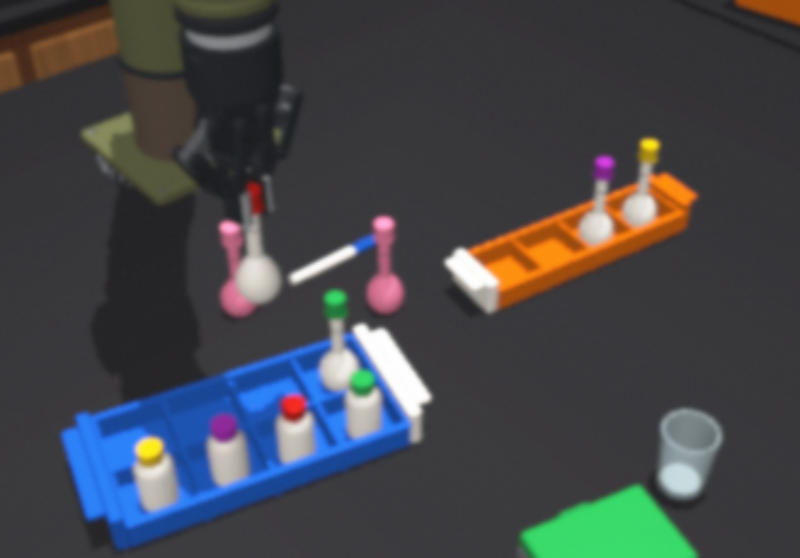

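Red is held upright (crop (255,245)); violet and yellow stand in cells 3 and 4 (crop (597,215), (643,195)). Carrying red to cell 2.

Emit:
arm_command(targets=[0.4, -1.4, 0, 0, 0, 0, 1.2, -4, 0, 0, 0, 0, 2.1, -7, 0, 0, 0, 0, 3, -10, 0, 0, 0, 0, 3.9, -13, 0, 0, 0, 0, 4.8, -16, 0, 0, 0, 0, 5.7, -19, 0, 0, 0, 0, 6.6, -22, 0, 0, 0, 0, 7.5, -25, 0, 0, 0, 0, 8.4, -28, 0, 0, 0, 0])

```text
t: 26.8
eef_pos: [0.4903, 0.0979, 0.2341]
ee_rot: [-0.0, 0.992, 0.127, -0.001]
ft_force: [-0.0, -0.6, -0.4]
finger_gap: 0.212
```

Emit:
arm_command(targets=[0.9, -3, 0, 0, 0, 0, 1.7, -5.5, 0, 0, 0, 0, 2.3, -7.3, 0, 0, 0, 0, 2.5, -8, 0, 0, 0, 0, 2.5, -8, 0, 0, 0, 0, 2.5, -8, 0, 0, 0, 0, 2.5, -8, 0, 0, 0, 0])

```text
t: 27.5
eef_pos: [0.4957, 0.1775, 0.235]
ee_rot: [0.001, 0.992, 0.125, -0.0]
ft_force: [-0.2, -0.2, -0.5]
finger_gap: 0.213
```

```bash
python3 sh.py .4965,.1795,.0865
```

```text
t 27.5 [0.4957 0.1775 0.235 ] z axis [-6.0e-04 -1.4e-03 -1.0e+00] x [ 0.969  0.249 -0.001] gap 0.213 F [-0.2  -0.2  -0.45] j [-0.36  0.55 -0.11  1.86  0.09  0.74 -1.84]
.4965,.1795,.0865 cm: [ 0.14 -0.19 14.85]
```

Emit:
arm_command(targets=[0.1, -0.1, 1, 0, 0, 0, 0.1, -0.1, 3, 0, 0, 0, 0.1, -0.1, 5, 0, 0, 0, 0.1, -0.1, 7, 0, 0, 0, 0.1, -0.1, 9, 0, 0, 0, 0.1, -0.1, 11, 0, 0, 0, 0.1, -0.1, 12.5, 0, 0, 0, 0.1, -0.1, 13.5, 0, 0, 0, 0.1, -0.1, 14, 0, 0, 0, 0.1, -0.1, 14.2, 0, 0, 0])

```text
t: 28.5
eef_pos: [0.4966, 0.1802, 0.0929]
ee_rot: [0.0, 0.992, 0.126, -0.0]
ft_force: [0.1, -0.1, -0.4]
finger_gap: 0.216
```

Emit:
arm_command(targets=[0, 0, 0.2, 0, 0, 0, 0, 0, 0.4, 0, 0, 0, 0, 0, 0.6, 0, 0, 0, 0, 0, 0.7, 0, 0, 0, 0, 0, 0.7, 0, 0, 0])

```text
t: 29.0
eef_pos: [0.4966, 0.1805, 0.0863]
ee_rot: [0.0, 0.992, 0.127, 0.0]
ft_force: [0.3, 0.1, -0.1]
finger_gap: 0.212
```

Emit:
arm_command(targets=[0, 0, 0.1, 0, 0, 0, 0, 0, 0.1, 0, 0, 0])

```text
t: 29.2
eef_pos: [0.4972, 0.1805, 0.086]
ee_rot: [-0.0, 0.992, 0.126, 0.001]
ft_force: [-0.5, -0.3, 5.6]
finger_gap: 0.21
```

Emit:
arm_command(targets=[0, 0, 0, 0, 0, 0, 0, 0, 0, 0, 0, 0, 0, 0, 0, 0, 0, 0, 0, 0, 0, 0, 0, 0], grip=0.5)

```text
t: 29.6
eef_pos: [0.4966, 0.1804, 0.0851]
ee_rot: [0.0, 0.992, 0.127, -0.0]
ft_force: [0.1, -0.2, 0.1]
finger_gap: 0.5
```

Emit:
arm_command(targets=[0, 0, -1, 0, 0, 0, 0, 0, -3, 0, 0, 0, 0, 0, -5.5, 0, 0, 0, 0, 0, -8, 0, 0, 0, 0, 0, -10.5, 0, 0, 0, 0, 0, -13, 0, 0, 0, 0, 0, -14.9, 0, 0, 0, 0, 0, -15, 0, 0, 0, 0, 0, -15, 0, 0, 0])

```text
t: 30.5
eef_pos: [0.4966, 0.1804, 0.2357]
ee_rot: [-0.0, 0.992, 0.127, 0.0]
ft_force: [-0.6, 0.1, 0.1]
finger_gap: 0.495
```

```bash
python3 sh.py .493,-.1235,.236
```

```text
t 30.5 [0.4966 0.1804 0.2357] z axis [ 9.e-04  3.e-04 -1.e+00] x [0.968 0.251 0.001] gap 0.495 F [-0.65  0.12  0.1 ] j [-0.36  0.55 -0.12  1.85  0.09  0.74 -1.85]
.493,-.1235,.236 cm: [-7.98 29.33 -0.03]
```

Red set in cell 2. Now green.

Emit:
arm_command(targets=[-0.5, 2, 0, 0, 0, 0, -1.6, 6, 0, 0, 0, 0, -2.7, 10, 0, 0, 0, 0, -3.8, 14, 0, 0, 0, 0, -4.9, 18, 0, 0, 0, 0, -6, 22, 0, 0, 0, 0, -7, 25.5, 0, 0, 0, 0, -7.7, 28.2, 0, 0, 0, 0, -8, 29.3, 0, 0, 0, 0, -8, 29.3, 0, 0, 0, 0])

```text
t: 31.5
eef_pos: [0.492, -0.1245, 0.2345]
ee_rot: [-0.0, 0.992, 0.125, -0.001]
ft_force: [1.0, 1.2, -0.2]
finger_gap: 0.495
```

Emit:
arm_command(targets=[0, 0, 0, 0, 0, 0, 0, 0, 0, 0, 0, 0, 0, 0, 0, 0, 0, 0])

```text
t: 31.8
eef_pos: [0.493, -0.1214, 0.2353]
ee_rot: [-0.0, 0.992, 0.128, 0.0]
ft_force: [0.2, -0.5, 1.0]
finger_gap: 0.498
```

```bash
python3 sh.py .493,-.1235,.0855
```

```text
t 31.8 [ 0.493  -0.1214  0.2353] z axis [-0.e+00  7.e-04 -1.e+00] x [0.967 0.254 0.   ] gap 0.498 F [ 0.18 -0.53  0.99] j [ 0.25  0.53 -0.15  1.91  0.12  0.71 -1.29]
.493,-.1235,.0855 cm: [-0.05  0.22 14.98]
```

Emit:
arm_command(targets=[0, 0.1, 2, 0, 0, 0, 0, 0.1, 4, 0, 0, 0, 0, 0.1, 6, 0, 0, 0, 0, 0.1, 8, 0, 0, 0, 0, 0.1, 10, 0, 0, 0, 0, 0.1, 12, 0, 0, 0, 0, 0.1, 13.5, 0, 0, 0, 0, 0.1, 14.5, 0, 0, 0, 0, 0.1, 15, 0, 0, 0, 0, 0.1, 15, 0, 0, 0])

```text
t: 32.8
eef_pos: [0.493, -0.1238, 0.085]
ee_rot: [-0.0, 0.992, 0.127, -0.0]
ft_force: [-0.1, -0.4, 0.7]
finger_gap: 0.502
```

Emit:
arm_command(targets=[0, 0, 0, 0, 0, 0, 0, 0, 0, 0, 0, 0, 0, 0, 0, 0, 0, 0, 0, 0, 0, 0, 0, 0, 0, 0, 0, 0, 0, 0, 0, 0, 0, 0, 0, 0], grip=0)

```text
t: 33.4
eef_pos: [0.4936, -0.1244, 0.0861]
ee_rot: [0.0, 0.992, 0.126, 0.001]
ft_force: [-0.3, -0.7, 6.7]
finger_gap: 0.215
```

Emit:
arm_command(targets=[0, 0, -0.5, 0, 0, 0, 0, 0, -1.5, 0, 0, 0, 0, 0, -3, 0, 0, 0, 0, 0, -5, 0, 0, 0, 0, 0, -7.5, 0, 0, 0, 0, 0, -10, 0, 0, 0, 0, 0, -12.5, 0, 0, 0, 0, 0, -14.5, 0, 0, 0, 0, 0, -15, 0, 0, 0, 0, 0, -15, 0, 0, 0])

```text
t: 34.4
eef_pos: [0.4932, -0.1243, 0.236]
ee_rot: [0.0, 0.992, 0.127, 0.001]
ft_force: [0.7, -0.9, -1.0]
finger_gap: 0.217
```

```bash
python3 sh.py .4865,.114,.236
python3 - <<'E'
from meas import *
c=optics.camera("scene")
cv2.imwrite("pics/s8.png",cv2.resize(c["image"][100:330,150:480],(800,558)))
E
```

```text
t 34.4 [ 0.4932 -0.1243  0.236 ] z axis [ 1.5e-03 -4.0e-04 -1.0e+00] x [0.968 0.251 0.001] gap 0.217 F [ 0.66 -0.91 -1.03] j [ 0.26  0.53 -0.16  1.91  0.12  0.71 -1.29]
.4865,.114,.236 cm: [ 5.340e+00 -2.324e+01 -1.000e-02]
```

View pics/s8.png

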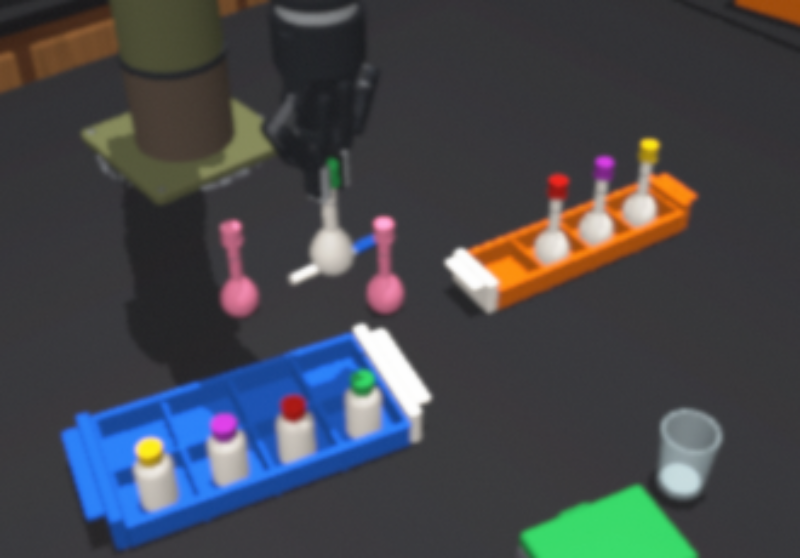

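Green is held upright (crop (332,220)), red stands in cell 2 (552,230), and cell 1 is free. Carrying over.

Emit:
arm_command(targets=[0.3, -1.3, 0, 0, 0, 0, 0.9, -4, 0, 0, 0, 0, 1.6, -7, 0, 0, 0, 0, 2.3, -10, 0, 0, 0, 0, 3, -13, 0, 0, 0, 0, 3.7, -16, 0, 0, 0, 0, 4.4, -19, 0, 0, 0, 0, 4.9, -21.3, 0, 0, 0, 0, 5.2, -22.8, 0, 0, 0, 0, 5.3, -23.2, 0, 0, 0, 0])

```text
t: 35.45
eef_pos: [0.4846, 0.117, 0.2342]
ee_rot: [-0.001, 0.992, 0.129, -0.001]
ft_force: [-0.6, 0.3, 0.1]
finger_gap: 0.216
```

Emit:
arm_command(targets=[0, 0, 0, 0, 0, 0, 0, 0, 0, 0, 0, 0, 0, 0, 0, 0, 0, 0])

```text
t: 35.75
eef_pos: [0.486, 0.1123, 0.2351]
ee_rot: [0.0, 0.992, 0.126, -0.0]
ft_force: [-0.1, 0.1, 0.0]
finger_gap: 0.214
```

```bash
python3 sh.py .4865,.114,.0855
```

```text
t 35.75 [0.486  0.1123 0.2351] z axis [-5.e-04 -9.e-04 -1.e+00] x [ 0.968  0.249 -0.001] gap 0.214 F [-0.14  0.14  0.03] j [-0.24  0.52 -0.13  1.94  0.1   0.69 -1.74]
.4865,.114,.0855 cm: [ 0.11 -0.16 14.96]
```

Emit:
arm_command(targets=[0.1, -0.1, 1, 0, 0, 0, 0.1, -0.1, 3, 0, 0, 0, 0.1, -0.1, 5, 0, 0, 0, 0.1, -0.1, 7, 0, 0, 0, 0.1, -0.1, 9, 0, 0, 0, 0.1, -0.1, 11, 0, 0, 0, 0.1, -0.1, 12.5, 0, 0, 0, 0.1, -0.1, 13.5, 0, 0, 0, 0.1, -0.1, 14, 0, 0, 0, 0.1, -0.1, 14.2, 0, 0, 0])

```text
t: 36.75
eef_pos: [0.4867, 0.1147, 0.0929]
ee_rot: [0.0, 0.992, 0.126, -0.0]
ft_force: [-0.8, 0.9, -0.7]
finger_gap: 0.211
```

Emit:
arm_command(targets=[0, 0, 0.2, 0, 0, 0, 0, 0, 0.4, 0, 0, 0, 0, 0, 0.6, 0, 0, 0, 0, 0, 0.7, 0, 0, 0, 0, 0, 0.8, 0, 0, 0, 0, 0, 0.8, 0, 0, 0])

```text
t: 37.35
eef_pos: [0.4872, 0.115, 0.0861]
ee_rot: [-0.0, 0.992, 0.127, 0.001]
ft_force: [-1.5, -0.8, 6.7]
finger_gap: 0.215
```

Floor contact. Release, retreat, check.

Emit:
arm_command(targets=[0, 0, 0, 0, 0, 0, 0, 0, 0, 0, 0, 0, 0, 0, 0, 0, 0, 0, 0, 0, 0, 0, 0, 0], grip=0.5)

```text
t: 37.75
eef_pos: [0.4868, 0.1148, 0.0852]
ee_rot: [0.0, 0.992, 0.127, -0.0]
ft_force: [0.6, -0.3, -0.8]
finger_gap: 0.504
```

Emit:
arm_command(targets=[0, 0, -1, 0, 0, 0, 0, 0, -3, 0, 0, 0, 0, 0, -5.5, 0, 0, 0, 0, 0, -8, 0, 0, 0, 0, 0, -10.5, 0, 0, 0, 0, 0, -13, 0, 0, 0, 0, 0, -15, 0, 0, 0, -3, 0, -15, 0, 0, 0, -7, 3, -15, 0, 0, 0, -8, 7, -15, 0, 0, 0])

```text
t: 38.75
eef_pos: [0.4217, 0.027, 0.2357]
ee_rot: [0.0, 0.992, 0.129, -0.002]
ft_force: [1.3, -0.1, -0.4]
finger_gap: 0.5
```

Emit:
arm_command(targets=[0, 4, 0, 0, 0, 0, 0, 8, 0, 0, 0, 0, 0, 10, 0, 0, 0, 0, 0, 10, 0, 0, 0, 0, 0, 10, 0, 0, 0, 0, 0, 10, 0, 0, 0, 0])

```text
t: 39.35
eef_pos: [0.4517, -0.0682, 0.2355]
ee_rot: [-0.0, 0.992, 0.128, -0.0]
ft_force: [-0.3, -0.0, -0.1]
finger_gap: 0.497
```

Run:
```python
from meas import *
ax=np.array([-.1515,-.9885]);ce=np.array([.5015,.212]);X=np.array([ax[1],-ax[0]])
for n in("scene","top"):
  c=optics.camera(n);cv2.imwrite(f"pics/f{n}.png",c["image"])
  W=cloud(c);H=cv2.cvtColor(c["image"],cv2.COLOR_BGR2HSV)
  roi=(W[...,1]>.07)&(W[...,1]<.36)&(W[...,0]>.42)&(W[...,0]<.58)
  c2=dict(c);c2["depth"]=np.where(roi,c["depth"],0)
  for k,v in caps(c2,.1,.125).items():
    if v: d=v[0]-ce;print(n,k,"cap rack x,y mm",(1000*X@d).round(1),(1000*ax@d).round(1),v[2])
  for k in("red","yellow","green","violet"):
    for s in("flask_","stock_"):
      for d in optics.tip_of(n,s+k+"_mid")[:2]: print(n,s+k,round(d["score"],2),world(c,d["location"]).round(3))
a=cv2.imread("pics/fscene.png")[100:330,150:480];cv2.imwrite("pics/fc.png",cv2.resize(a,(800,558)))
```

```text
scene green cap rack x,y mm 0.9 99.4 0.118
scene red cap rack x,y mm 0.2 33.1 0.118
scene violet cap rack x,y mm -0.4 -32.5 0.118
scene yellow cap rack x,y mm 0.1 -100.1 0.119
scene flask_red 0.5 [0.497 0.179 0.059]
scene stock_red 0.57 [ 0.539 -0.212  0.039]
scene stock_red 0.33 [0.486 0.121 0.061]
scene flask_yellow 0.59 [0.518 0.314 0.062]
scene stock_yellow 0.67 [ 0.506 -0.329  0.037]
scene stock_yellow 0.22 [ 0.498 -0.238 -0.002]
scene flask_green 0.89 [ 0.432 -0.011  0.06 ]
scene flask_green 0.88 [ 0.326 -0.133  0.054]
scene stock_green 0.59 [ 0.559 -0.142  0.039]
scene flask_violet 0.74 [0.506 0.248 0.058]
scene stock_violet 0.69 [ 0.504 -0.334  0.04 ]
top green cap rack x,y mm 1.1 96.6 0.118
top red cap rack x,y mm 1.1 -0.2 0.119
top violet cap rack x,y mm 0.4 -33.8 0.119
top yellow cap rack x,y mm -1.4 -8.0 0.12
top flask_red 0.73 [0.496 0.178 0.059]
top flask_yellow 0.6 [0.514 0.316 0.061]
top stock_yellow 0.78 [ 0.499 -0.337  0.039]
top flask_green 0.73 [0.504 0.247 0.062]
top flask_green 0.71 [ 0.425 -0.007  0.055]
top stock_green 0.7 [0.502 0.214 0.001]
top flask_violet 0.61 [0.506 0.248 0.063]
top stock_violet 0.42 [ 0.522 -0.27   0.036]
```

View pics/fc.png

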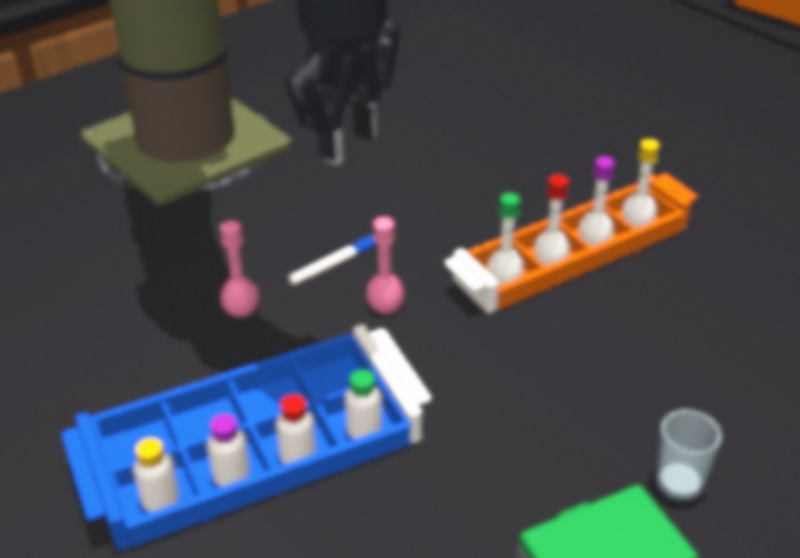

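All four flasks stand upright in green, red, violet, yellow order from the white end (crop (507,240), (555,220), (600,200), (645,185)). The stock bottles are untouched and the hand is clear, so I'm handing in.

```bash
python3 -c "
from workcell import env
env.job_done()"
```

```text
the job is handed in; nothing more can be done
```

All four flasks are in the orange rack, in the blue tray's order from the white end: green, red, violet, yellow. I gripped each by the cap, lowered it to the floor of its cell, released it, and moved the hand well clear. I handed the job in at about 39.5 s; no verdict is reported.

**Last checks that agreed:**
- In the scene camera all four caps sit within about 1.5 mm of their cell centres.
- Cap tops are at about 0.118 m, which fits feet on the floor.
- The final picture shows the flasks upright and the four stock bottles standing where they began. I left the pink look-alikes alone.

**Last checks that disagreed:**
- In the top camera, the red and yellow cap centres came out wrong (rack y −0.2 and −8 mm). I put this down to stray pixels of similar colour from other caps and the rack. The network put the red and yellow flasks in their right cells in both views, within about 6 mm.
- The network did not report the green flask in cell 1. It found the pink ones instead, and in the top view the violet one. The picture and the cap measurements from both cameras confirm that green is there.
- In the final views the network missed or misplaced some stock bottles: in the scene view it put violet where yellow stands. For those I relied on the picture.

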